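# Snap the lid on a sample box and slide it back into its lane

## Task

Put the loose rectangular lid on the open sample box and press it down until both ends have snapped fully home, then slide the closed box back along its own lane until it stands against the stop at the back. Keep the box upright with its metal samples, and leave the closed box in the other lane, the steel canister, its round lid and the bottle where they are.

Things in the scene. Friction and masses are not known exactly. Their poses are not given: they have to be found in the camera images.
- box: Open white plastic sample box with six steel slugs in a grey insert: 89 long (x) x 57 wide (y) x 46 mm high (53 mm wide at the rim), 0.15 to 0.3 kg, loose, upright near the front of lane_a, its length along the lane. Origin: centre of its underside; z up. A springy lip, 40 mm wide, 3 mm proud, runs across each end wall 39 mm up and gives inward. With the lid's two tabs the closed box is 111 mm long.
- lid_center (a point): Centre, 9 mm over the bottom edge, of the loose white snap lid, lying right way up on the bench left or right of the lanes; x along its length, y across. Lid 101 x 65 x 17.5 mm, 35 g: 3 mm top, 13 mm skirt 2 mm thick, raised panel 66 x 40 mm on top, a flat tab 24 mm wide, 5 mm long at each end. Fits the box either way round; 42 mm over the box's underside when home, 50 mm when resting on the lips.
- lid_end_a (a point): Point on the lid's flat top, 42 mm from its middle along the lid's -x, 16 mm above its bottom edge. Laid squarely on the box (skirt outside the walls, 2 mm play on each long side) the lid rests on the lips, this point 57 mm over the box's underside; pressed here with 4 to 9 N this end clicks down 8 mm, to 49 mm, and stays.
- lid_end_b (a point): The same point near the lid's other end, 42 mm from its middle along +x. Pressed in turn, each end clicks down by itself; pressing the middle takes twice the force.
- lane_a: Grey-painted sheet-steel storage lane, fixed to the bench, holding the open box: floor 250 x 67 x 2 mm, side rails 63 mm apart, their tops 14 mm over the bench, open at the front (its -x, towards the robot), a stop plate 30 mm high across the back. Origin: centre of its underside; x along the lane to the stop.
- lane_a_home (a point): Point on the floor of lane_a (2 mm over the bench, 75.5 mm from the lane's origin towards the stop) where the centre of the box's underside is when the box stands against the stop. Axes as the lane's. The open box starts 110 to 140 mm in front of it.
- lane_b: A second lane of the same kind, beside the first one; either may be the left one.
- closed_box: A box of the same kind with its lid on, 50.5 mm high, loose, standing at the back of lane_b. To be left alone. Origin: centre of its underside.
- canister: Round steel sample canister, 87 mm in diameter, 80 mm high, loose, upright on the bench at the other side of the lanes from the lid. To be left alone. Origin: centre of its underside.
- canister_lid: Round steel lid, 92 mm in diameter, 18 mm high, loose, on the bench to the right of the lanes' far ends. To be left alone. Origin: centre of its underside.
- bottle: White bottle with a blue cap, 62 mm in diameter, 125 mm high, loose, on the bench to the left of the lanes' far ends. To be left alone. Origin: centre of its underside.
Things that resemble listed ones, but are neither listed nor needed, are in the scene too. What is shaped like the part that bears lid_center but green is not meant.

How it is judged:
By the outcome, as a careful person would: the job done as asked, in the order asked, and still so for the second after the job is handed in, with the robot touching nothing.
It also fails if it takes over 61 s, if anything falls off the work surface, if the arm or the gripper's body presses on something with over 40 N, if the wrist force passes 120 N, or if a joint passes its speed limit or range.

## Robot

A 6-joint arm with a two-finger parallel gripper is mounted at the origin on the work surface. World frame = base frame: x ahead of the robot, y to its left, z up, the work surface at z = 0. Lengths are in mm, angles in rad, forces in N, time in s.
With the tool pointing down it reaches from about 300 to 775 mm from the base axis. Payload 14.6 kg.
Tool frame: the origin (TCP) lies on the centre line of the jaws, within the pads' length; the fingertips stand 19 mm ahead of it and the grasp point (between the pads) is the TCP (bot.tip_reach is the distance from the TCP to the fingertips, in mm); z points along the fingers, y is the line along which they close (so a half turn about z gives the same grasp; the last joint's range is limited). The gripper opens to 85 mm and grips with 20 to 120 N. Pads are 22 mm wide; open, the fingers measure 114 mm over their backs; the gripper's body (76 mm by 85 mm) begins 54 mm behind the grasp point. The pads swing forward as they close: fully open they stand 13 mm farther back than shut.
Start: joints at [1.07, 0.3, 1.521, -0, 1.321, -0.067], TCP at [231.173, 499.047, 214.681] pointing down, gripper open.
Joint ranges: [-3.03, 3.03], [-0.79, 2.21], [0.23, 2.52], [-1.04, 4.18], [0, 3.07], [-2.55, 2.55]. Speed limits (rad/s): [2.22, 2.22, 2.57, 3.14, 3.14, 3.14].

## Interface

Orientations are given as a unit quaternion [w, x, y, z].
In Python, from rig import bot gives the robot as it stands. Calls block until the motion is done:
- bot.move_to(position, orientation): joint-space move of the TCP to a pose.
- bot.servo_line(position, attitude=None, speed=150, until_force=None): straight line of the TCP; attitude=None keeps the orientation; speed is the mean speed in mm/s. With until_force (N) it stops when the force on the tool has changed by that much, and returns True; else False.
- bot.move_joints(angles): joint-space move.
- bot.move_gripper(opening, grip_force=None): finger opening in mm; grip_force is the grip in N (None keeps the last); returns when the fingers have stopped.
- bot.dwell(seconds).
- bot.ik(position, orientation): joint angles nearest the present ones, or None.
- bot.read_state(): the state.
- bot.read_camera(name): name is "scene" or "top"; returns a dict with "image" (400x640x3 uint8, blue, green, red), "depth" (400x640 float32, mm along the optical axis (not along the pixel's ray), 0 where there is no reading), "fovy" (degrees; the focal length in pixels is half the picture's height over the tangent of half this angle, whatever the lens; pixels are square), "cx", "cy" (the principal point, pixels), "eye" and "attitude" of the camera in the world. Camera axes: x right, y down, z forward; pixel columns grow to the right and rows downward; lengths in mm; the calibration is good to about 2 mm. A picture is of the moment at which its call begins.
A pose or a line that the arm cannot do raises bot.MotionError and nothing moves.
- bot.finish_job(): hands the job in; it is judged then, once.
The state is a dict: "clock": time; "joint_positions": joint angles; "qvel": joint speeds; "effort": joint torques, N m; "ee_pos": TCP position; "tool_rot": TCP orientation; "ft_force": force on the tool from outside, world axes, zero at the start; "moment": the same for the moment, N m; "grip_width": finger opening in mm; "grip_force": force on a finger pad.
Only numpy, scipy, OpenCV 4.12 (cv2) and the standard library are available. Lean on these libraries where they do the work, as an engineer would, in place of code of your own. Each camera call takes 0.05 s, during which the arm holds its last target. There are 200 camera calls.

## Working session

There is one attempt and no reset: what is moved stays moved. The work goes in short steps, each a Python script; the robot and the scene stay as the last script left them, time stands still between calls to the robot, and variables do not carry over. Pictures are saved under pics/ and viewed, at most 11 in all, crops included, and the job is handed in when it is done.

```bash
ls; mkdir -p pics
cat > h.py <<'E'
import numpy as np, cv2
from scipy.spatial.transform import Rotation as R
from rig import bot
def cam(n):
    c=bot.read_camera(n); c['f']=200/np.tan(np.radians(c['fovy'])/2)
    w,x,y,z=c['attitude']; c['R']=R.from_quat([x,y,z,w]).as_matrix(); c['eye']=np.array(c['eye']); return c
def cloud(c):
    v,u=np.mgrid[0:400,0:640]; d=c['depth']
    P=np.stack([(u-c['cx'])/c['f']*d,(v-c['cy'])/c['f']*d,d],-1)@c['R'].T+c['eye']
    P[d==0]=np.nan; return P
def plane(c,uv,z):
    uv=np.atleast_2d(uv).astype(float)
    r=np.c_[(uv[:,0]-c['cx'])/c['f'],(uv[:,1]-c['cy'])/c['f'],np.ones(len(uv))]@c['R'].T
    return c['eye']+r*((z-c['eye'][2])/r[:,2])[:,None]
E
python3 - <<'E'
from h import *
for n in('scene','top'):
    c=cam(n); cv2.imwrite(f'pics/{n}0.png',c['image']); print(n,c['fovy'],c['cx'],c['cy'],c['eye'],c['attitude'],(c['depth']>0).mean())
    np.savez(f'{n}0.npz',P=cloud(c),im=c['image'])
s=bot.read_state();print(s)
E
```

```text
pics
scene 47.23261470844225 313.8683599766572 192.49259759934034 [1100.43801341 -441.83090569 1066.78381329] [-0.3009053   0.84639925  0.41301573 -0.14994104] 0.996078125
top 53.697290300106175 320.91572317834607 196.08597490550446 [390.52565289  77.75304562 980.45459659] [ 0.01955133 -0.70552694  0.70707321 -0.04355405] 0.996
{'clock': 0.1, 'joint_positions': array([ 1.07043680e+00,  3.00417599e-01,  1.52147680e+00,  3.45399297e-05,
        1.32069295e+00, -6.66067742e-02]), 'qvel': array([-0.00200603, -0.0012728 , -0.00156156, -0.00047537,  0.00050314,
       -0.00017324]), 'effort': array([-5.57828207e-04, -5.44375455e+01, -3.62368548e+01, -6.80050653e-05,
        3.03155452e-03,  7.02642296e-06]), 'ee_pos': array([231.05209439, 498.88625208, 214.19478226]), 'tool_rot': array([-1.55172699e-04,  2.15184381e-01,  9.76573313e-01, -4.72821197e-04]), 'ft_force': array([-0.47119501,  0.85737237,  0.24980056]), 'moment': array([-0.04911726, -0.03466255, -0.02168521]), 'grip_force': 0.0, 'grip_width': 85.17780272986573}
```

View pics/top0.png

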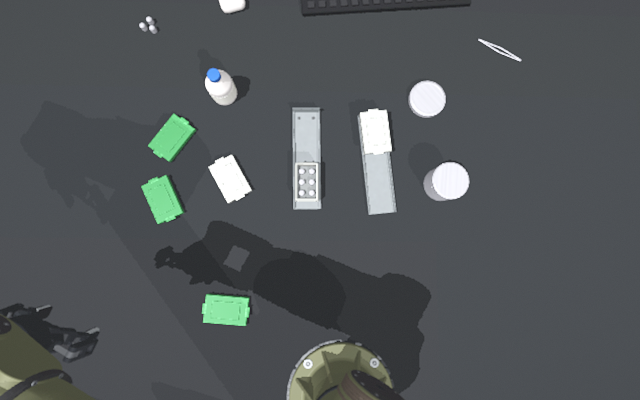

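View pics/scene0.png

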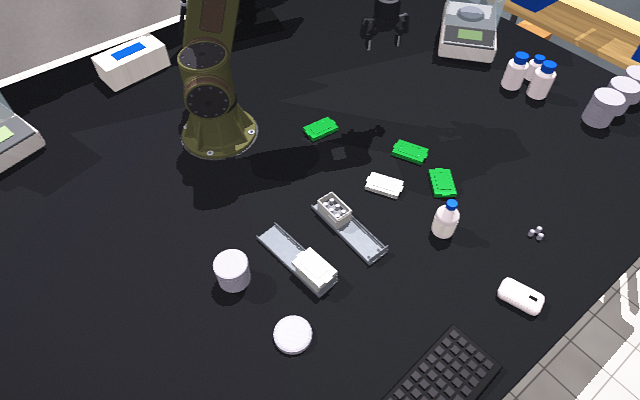

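The top view shows the loose white lid at about (230,179). Lane_a is at (307,158) with the open box at (307,183), and lane_b with the closed box is at right, around (378,160). The canister is at (450,181), and the bottle is at (221,87). In the scene view the lid is at (384,185) and the open box at (334,209).

```bash
cat >> h.py <<'E'
def rect(c,roi,z,lo,hi=256,up=4,name=None):
    """largest bright blob in roi -> (centre, sizes, yaw of long side) on plane z, subpixel by upsampling"""
    x0,y0,x1,y1=roi; im=c['image'][y0:y1,x0:x1]
    g=cv2.resize(im.min(2),None,fx=up,fy=up,interpolation=cv2.INTER_CUBIC)
    m=((g>=lo)&(g<hi)).astype(np.uint8)
    cs,_=cv2.findContours(m,cv2.RETR_EXTERNAL,cv2.CHAIN_APPROX_NONE); k=max(cs,key=cv2.contourArea)[:,0,:]
    uv=(k+.5)/up-.5+[x0,y0]; p=plane(c,uv,z)[:,:2]
    (cx,cy),(w,h),a=cv2.minAreaRect(p.astype(np.float32)*1)
    a=np.radians(a)
    if h>w: w,h,a=h,w,a+np.pi/2
    a=(a+np.pi/2)%np.pi-np.pi/2
    return np.round([cx,cy,w,h,a],3)
E
python3 - <<'E'
from h import *
t=cam('top')
for lo in(110,150,190): print('lid',lo,rect(t,(200,145,265,210),14,lo))
for lo in(60,90): print('laneA',lo,rect(t,(280,95,335,220),8,lo), 'B',rect(t,(345,95,405,225),8,lo))
for lo in(150,190,210): print('box',lo,rect(t,(280,150,335,220),48,lo))
P=cloud(t); 
for n,(v,u) in dict(lid=(179,230),lidedge=(163,222),floor=(135,307),boxmid=(183,307),rim=(183,296)).items(): print(n,P[v,u].round(1), t['image'][v,u])
s=cam('scene')
g=[cv2.resize(c['image'][a:b,d:e],None,fx=6,fy=6,interpolation=cv2.INTER_CUBIC) for c,a,b,d,e in((t,148,213,200,265),(t,148,213,275,340))]
cv2.imwrite('pics/crop1.png',np.hstack(g))
s1=cv2.resize(s['image'][160:280,300:440],None,fx=5,fy=5,interpolation=cv2.INTER_CUBIC); cv2.imwrite('pics/crop2.png',s1)
E
```

```text
lid 110 [5.21409e+02 2.68897e+02 1.15457e+02 6.94160e+01 5.08000e-01]
lid 150 [5.21408e+02 2.68898e+02 1.14277e+02 6.83560e+01 5.08000e-01]
lid 190 [5.21305e+02 2.69056e+02 1.13190e+02 6.68680e+01 5.07000e-01]
laneA 60 [5.77442e+02 7.77300e+01 3.15668e+02 1.38311e+02 6.00000e-03] B [ 5.72377e+02 -9.14690e+01  3.30925e+02  1.52727e+02 -9.00000e-03]
laneA 90 [5.73979e+02 8.10200e+01 2.60110e+02 7.18380e+01 9.00000e-03] B [ 5.68145e+02 -9.74200e+01  2.69372e+02  7.99680e+01  9.80000e-02]
box 150 [5.14842e+02 8.01640e+01 1.41844e+02 6.50070e+01 7.00000e-03]
box 190 [5.15508e+02 7.87500e+01 1.40286e+02 6.02350e+01 3.00000e-03]
box 210 [ 5.07781e+02  8.11010e+01  9.50900e+01  5.38020e+01 -3.00000e-03]
lid [518.7 266.6  17.2] [255 255 255]
lidedge [558.6 287.2  14.9] [255 255 255]
floor [6.331e+02 7.880e+01 1.000e-01] [216 212 204]
boxmid [508.1  78.9  24.2] [204 203 199]
rim [508.  105.6  25.5] [230 233 231]
```

View pics/crop1.png

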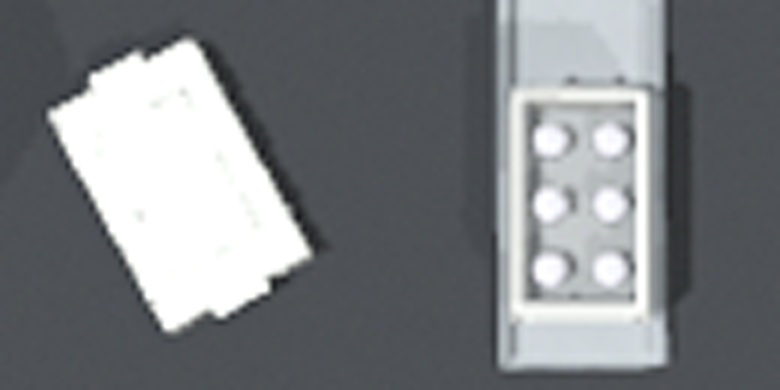

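View pics/crop2.png

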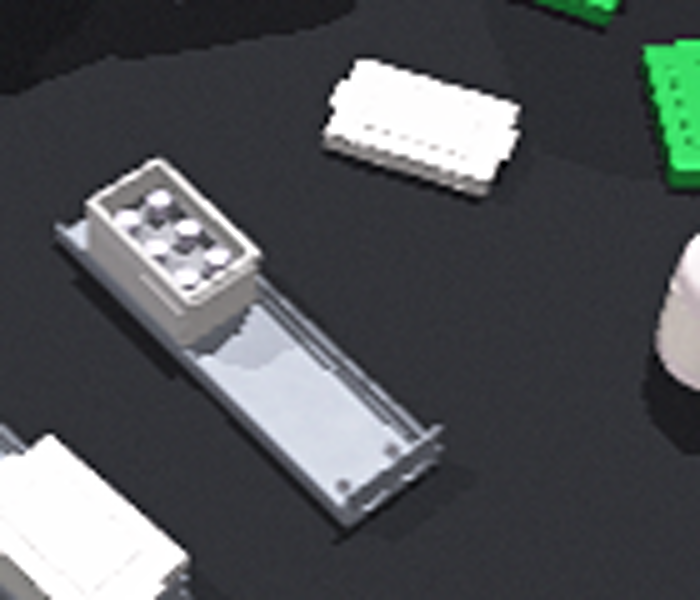

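The crops confirm a right-way-up lid at about 0.51 rad yaw and the box square in its lane. First I'll grip the box gently to centre it at a known y in the robot frame.

```bash
cat >> h.py <<'E'
def q(a): 
    x,y,z,w=(R.from_euler('z',a)*R.from_euler('x',np.pi)).as_quat(); return [w,x,y,z]
def st(m=''):
    s=bot.read_state(); print(m,'t%.1f'%s['clock'],s['ee_pos'].round(1),'F',s['ft_force'].round(1),'w%.1f'%s['grip_width'],'g%.1f'%s['grip_force'])
    return s
E
python3 - <<'E'
from h import *
print(bot.tip_reach)
Q=q(np.pi+.003)
print(bot.ik([508,81,130],Q), bot.ik([521.4,268.9,100],q(np.pi+.508)))
bot.move_to([507.5,81,130],Q); st()
print(bot.servo_line([507.5,81,46],speed=120,until_force=8)); st(); print(bot.tip_reach)
bot.move_gripper(50,20); st('grip')
bot.move_gripper(85); st()
bot.servo_line([507.5,81,130],speed=200); st()
E
```

```text
19.0
[ 0.08690915  0.30987992  1.71695104  0.          1.11476169 -1.48688718] [ 0.41372177  0.49462725  1.53054303  0.          1.11642238 -1.66507456]
 t2.0 [507.5  81.6 130.1] F [ 0.1  0.4 -1.3] w84.9 g0.0
False
 t2.9 [507.9  81.1  46.7] F [ 0.4 -0.3  0.5] w85.7 g0.0
19.0
grip t3.3 [507.5  81.   46.1] F [-0.2  0.1  0.1] w50.2 g0.0
 t3.8 [507.5  81.   46. ] F [-0.1  0.2  0.4] w84.8 g0.0
 t4.3 [507.2  81.  129.5] F [ 0.2  0.1 -0.7] w84.8 g0.0
```

Run:
```python
from h import *
bot.move_joints([0.9]+list(bot.read_state()['joint_positions'][1:]))
t=cam('top'); s=cam('scene')
g=np.hstack([cv2.resize(t['image'][140:220,270:345],(375,400),interpolation=cv2.INTER_CUBIC),cv2.resize(s['image'][180:260,300:375],(375,400),interpolation=cv2.INTER_CUBIC)])
cv2.imwrite('pics/c3.png',g)
P=cloud(t); Ps=cloud(s)
for lo in(200,210,220): print('box',lo,rect(t,(280,150,335,220),48,lo))
for u in range(290,326,2): print(u,P[183,u].round(0),t['image'][183,u].min(),end=' ')
```

```text
box 200 [5.01271e+02 7.86480e+01 1.10637e+02 5.90810e+01 2.00000e-03]
box 210 [ 5.07781e+02  8.11010e+01  9.50900e+01  5.38020e+01 -3.00000e-03]
box 220 [ 5.07837e+02  8.11430e+01  9.28280e+01  5.26970e+01 -3.00000e-03]
290 [511. 121.   1.] 71 292 [511. 116.   2.] 90 294 [507. 110.  35.] 175 296 [508. 106.  25.] 230 298 [508. 101.  24.] 125 300 [506.  96.  41.] 252 302 [506.  91.  40.] 246 304 [508.  86.  25.] 187 306 [508.  81.  25.] 189 308 [508.  76.  29.] 184 310 [506.  72.  38.] 250 312 [507.  67.  37.] 249 314 [508.  62.  24.] 173 316 [505.  57.  48.] 254 318 [511.  52.   4.] 157 320 [511.  46.   1.] 111 322 [511.  41.   2.] 52 324 [511.  37.   3.] 52
```

View pics/c3.png

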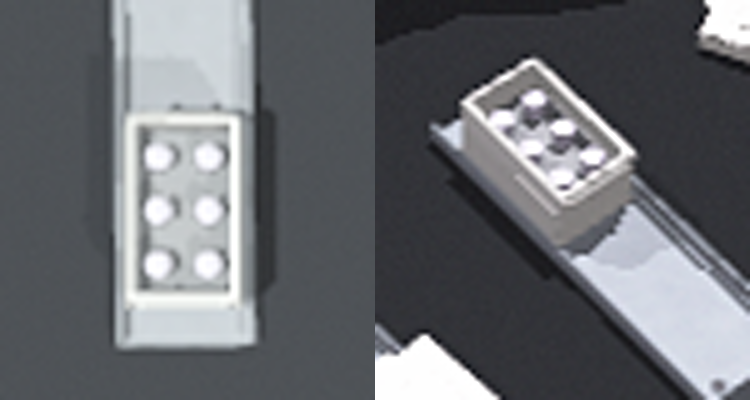

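The box hasn't moved: rim centre still (507.8, 81.1), which is pixel (307,183). The fingers read 50 mm with no force, so I'll repeat the squeeze slightly lower and narrower.

Run:
```python
from h import *
Q=q(np.pi+.003)
bot.move_to([507.5,81,100],Q)
bot.servo_line([507.5,81,37],speed=120,until_force=8); st()
bot.move_gripper(45,20); s=st('grip'); bot.dwell(.2); st(); print(s['moment'])
t=cam('scene'); cv2.imwrite('pics/c4.png',cv2.resize(t['image'][150:250,280:400],None,fx=5,fy=5,interpolation=cv2.INTER_CUBIC))
```

```text
t8.1 [507.8  81.3  37.5] F [-0.2 -0.7  1.1] w84.7 g0.0
grip t8.6 [507.5  81.   37.1] F [ 0.6 -0.9 -0.1] w45.0 g0.0
 t8.8 [507.5  81.   37. ] F [ 0.2 -0.5  0.4] w45.6 g0.0
[ 0.03877419 -0.00972085 -0.03727442]
```

View pics/c4.png

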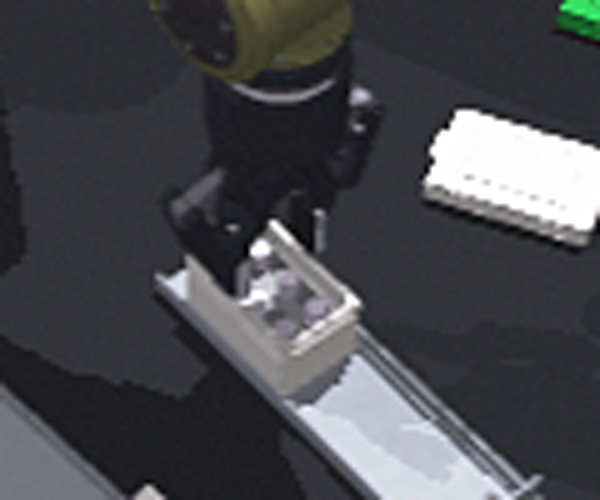

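Run:
```python
from h import *
s=cam('scene')
def proj(p):
    d=(np.array(p)-s['eye'])@s['R']; return d[:2]/d[2]*s['f']+[s['cx'],s['cy']]
for y in(81-22.5,81+22.5,81-26.5,81+26.5):
  for z in(20,35,48,70): print(y,z,((proj([507.5,y,z])-[280,150])*5).round())
P=cloud(s)
for (a,b) in((245,280),(245,265),(240,240),(225,215),(265,250),(275,240),(290,215),(320,235),(320,215),(200,215)):
    v,u=150+b//5,280+a//5; print((a,b),P[v,u].round(1),s['image'][v,u])
im=cv2.convertScaleAbs(s['image'][170:225,305:355],alpha=2.2); cv2.imwrite('pics/c5.png',cv2.resize(im,None,fx=10,fy=10,interpolation=cv2.INTER_CUBIC))
```

```text
58.5 20 [233. 323.]
58.5 35 [234. 307.]
58.5 48 [234. 293.]
58.5 70 [235. 269.]
103.5 20 [294. 284.]
103.5 35 [295. 268.]
103.5 48 [296. 254.]
103.5 70 [298. 230.]
54.5 20 [228. 326.]
54.5 35 [228. 310.]
54.5 48 [229. 297.]
54.5 70 [229. 272.]
107.5 20 [300. 281.]
107.5 35 [301. 265.]
107.5 48 [301. 251.]
107.5 70 [303. 226.]
(245, 280) [517.3  57.7  70.6] [88 80 83]
(245, 265) [516.9  57.6  83.6] [116 109 110]
(240, 240) [516.2  54.2 107.4] [33 27 27]
(225, 215) [507.4  50.6 122.8] [34 31 29]
(265, 250) [490.5  94.9  41.5] [252 238 245]
(275, 240) [483.8 108.2  33.7] [119 119 121]
(290, 215) [499.6 104.4  74.6] [33 28 30]
(320, 235) [512.9 115.9  61. ] [97 89 89]
(320, 215) [518.1 109.9  88.4] [109 101 103]
(200, 215) [521.   22.6 157.1] [33 27 28]
```

View pics/c5.png

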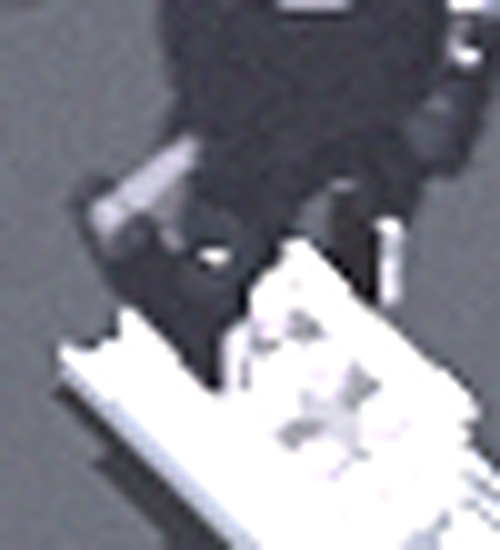

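Run:
```python
from h import *
s=cam('scene');P=cloud(s)
for a in(235,240,245,250,255,315,320,325):
    u=280+a//5
    print(a,[(v,*P[v,u].round(0).astype(int),int(s['image'][v,u].min())) for v in range(196,213)][:: 2] if a<300 else [(v,*P[v,u].round(0).astype(int),int(s['image'][v,u].min())) for v in range(188,206,2)])
bot.move_gripper(85); st()
bot.servo_line([507.5,81,130],speed=200)
# free bench spot between lane and lid: touch with open and shut gripper
for w in(65,0):
    bot.move_to([440,200,70],q(np.pi+.3)); bot.move_gripper(w); st()
    print(w,bot.servo_line([440,200,8],speed=60,until_force=5)); st('touch')
    bot.servo_line([440,200,70],speed=200)
```

```text
235 [(196, np.int64(516), np.int64(51), np.int64(118), 50), (198, np.int64(518), np.int64(49), np.int64(113), 29), (200, np.int64(517), np.int64(50), np.int64(103), 30), (202, np.int64(518), np.int64(50), np.int64(95), 22), (204, np.int64(515), np.int64(52), np.int64(82), 76), (206, np.int64(516), np.int64(51), np.int64(75), 75), (208, np.int64(516), np.int64(52), np.int64(65), 68), (210, np.int64(511), np.int64(56), np.int64(47), 163), (212, np.int64(511), np.int64(56), np.int64(38), 149)]
240 [(196, np.int64(519), np.int64(52), np.int64(121), 31), (198, np.int64(522), np.int64(50), np.int64(116), 23), (200, np.int64(520), np.int64(51), np.int64(104), 23), (202, np.int64(518), np.int64(53), np.int64(93), 56), (204, np.int64(518), np.int64(53), np.int64(84), 114), (206, np.int64(519), np.int64(53), np.int64(76), 114), (208, np.int64(518), np.int64(54), np.int64(66), 111), (210, np.int64(513), np.int64(58), np.int64(47), 224), (212, np.int64(515), np.int64(57), np.int64(41), 133)]
245 [(196, np.int64(523), np.int64(52), np.int64(124), 34), (198, np.int64(519), np.int64(55), np.int64(1
[... 2501 characters left out ...]
64(103), 27), (192, np.int64(513), np.int64(118), np.int64(82), 41), (194, np.int64(472), np.int64(158), np.int64(4), 53), (196, np.int64(476), np.int64(155), np.int64(0), 53), (198, np.int64(478), np.int64(153), np.int64(-6), 54), (200, np.int64(488), np.int64(144), np.int64(1), 50), (202, np.int64(492), np.int64(141), np.int64(-2), 48), (204, np.int64(499), np.int64(135), np.int64(-1), 133)]
 t9.4 [507.5  81.   37. ] F [ 0.1 -1.1 -0.4] w85.2 g0.0
 t11.0 [440.4 199.5  70.2] F [0.2 0.9 0.2] w65.1 g0.0
65 False
touch t12.2 [440.2 200.1   8.3] F [ 0.   0.5 -1. ] w65.0 g0.0
 t13.6 [440. 200.  70.] F [-0.   0.2  0.8] w0.0 g0.0
0 False
touch t14.8 [440.2 200.1   8.3] F [ 0.2 -0.4  1. ] w-0.0 g0.0
```

The fingers' lower ends sit near z≈62 while the reported TCP is 37. The real tips are therefore about 40 mm higher than the nominal figures, so I'll find the true tip height by touching the bench.

Run:
```python
from h import *
for w in(0,65):
    bot.move_gripper(w)
    bot.servo_line([440,200,5],speed=250)
    print(w,bot.servo_line([440,200,-55],speed=45,until_force=4)); st('touch')
    if w==0: bot.servo_line([440,200,8],speed=200)
bot.servo_line([440,200,60],speed=250); st()
```

```text
0 True
touch t16.5 [440.2 200.1 -16.6] F [-4.3 -1.2 14.1] w0.3 g6.6
65 True
touch t18.4 [440.  200.  -22.9] F [-4.7 -1.7 15.4] w65.1 g7.6
 t18.9 [440.  200.   59.8] F [ 0.3  0.5 -0.5] w65.4 g0.0
```

True tip height is about the reported z +17 mm when shut, and +23 mm at 65 mm opening. The xy agrees with the camera. Next I'll redo the box squeeze at the right height, then pick the lid.

Run:
```python
from h import *
Q=q(np.pi+.003)
bot.move_to([507.8,81,50],Q); bot.move_gripper(80)
bot.servo_line([507.8,81,4],speed=150,until_force=8); st()
bot.move_gripper(45,20); s=st('grip')
bot.move_gripper(80); st()
bot.servo_line([507.8,81,55],speed=250)
Ql=q(np.pi+.508)
bot.move_to([521.4,268.9,40],Ql)
t=cam('top'); print('box',rect(t,(280,150,335,220),48,215))
print(bot.servo_line([521.4,268.9,-17],speed=100,until_force=6)); st()
bot.move_gripper(50,25); st('grip')
bot.servo_line([521.4,268.9,70],speed=200); st('lift')
t=cam('scene'); cv2.imwrite('pics/c6.png',cv2.resize(t['image'][110:230,310:450],None,fx=5,fy=5,interpolation=cv2.INTER_CUBIC))
```

```text
t20.2 [507.9  81.2   4.3] F [0.9 0.2 0.7] w80.4 g0.0
grip t20.6 [508.5  81.1   5.2] F [-1.7 -0.1  6.9] w56.3 g21.0
 t20.9 [507.8  81.    4.1] F [-1.   0.  -0.2] w80.0 g0.0Traceback (most recent call last):
  File "<stdin>", line 10, in <module>
  File "h.py", line 20, in rect
    cs,_=cv2.findContours(m,cv2.RETR_EXTERNAL,cv2.CHAIN_APPROX_NONE); k=max(cs,key=cv2.contourArea)[:,0,:]
                                                                        ~~~^^^^^^^^^^^^^^^^^^^^^^^^
ValueError: max() iterable argument is empty
```

Run:
```python
from h import *
st()
print(bot.servo_line([521.4,268.9,-17],speed=100,until_force=6)); st()
bot.move_gripper(50,25); st('grip')
bot.servo_line([521.4,268.9,70],speed=200); st('lift')
t=cam('scene'); cv2.imwrite('pics/c6.png',cv2.resize(t['image'][110:230,310:450],None,fx=5,fy=5,interpolation=cv2.INTER_CUBIC))
```

```text
t22.1 [521.3 267.7  39.5] F [ 0.  -0.3 -0.1] w80.0 g0.0
False
 t22.8 [521.7 268.9 -16.6] F [-0.4 -0.5  0.1] w80.3 g0.0
grip t23.1 [521.9 269.1 -16. ] F [-1.2 -1.9  6.3] w64.0 g27.5
lift t23.7 [521.  268.7  69.1] F [-0.5  0.8 -0.1] w64.2 g27.9
```

View pics/c6.png

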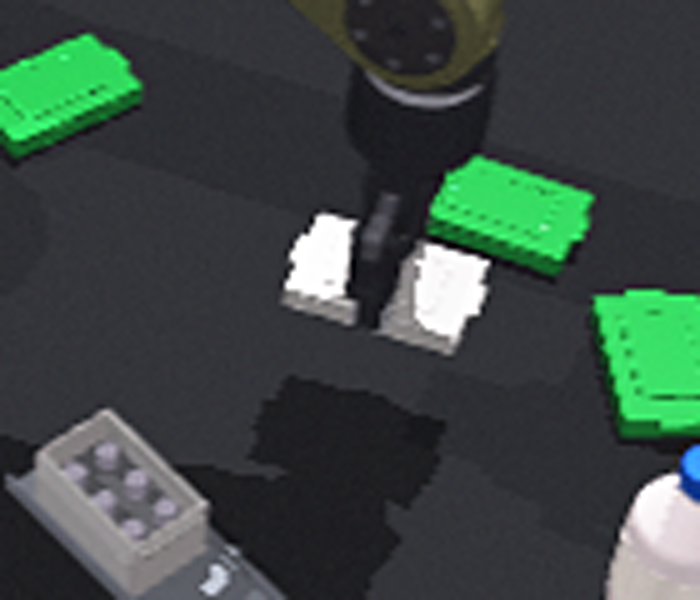

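The lid is held level and square (grip width 64 mm). Next I'll carry it over the box and lower it gently.

Run:
```python
from h import *
Q=q(np.pi+.003)
bot.move_to([508,81,60],Q); st()
bot.servo_line([508,81,36],speed=100)
print(bot.servo_line([508,81,20],speed=25,until_force=3)); st('contact')
t=cam('scene'); cv2.imwrite('pics/c7.png',cv2.resize(t['image'][160:260,290:390],None,fx=6,fy=6,interpolation=cv2.INTER_CUBIC))
```

```text
t24.5 [508.2  81.7  59.7] F [ 0.5  0.5 -1.1] w64.5 g27.9
True
contact t25.4 [508.7  81.1  27.5] F [3.  0.5 1.9] w64.0 g28.1
```

View pics/c7.png

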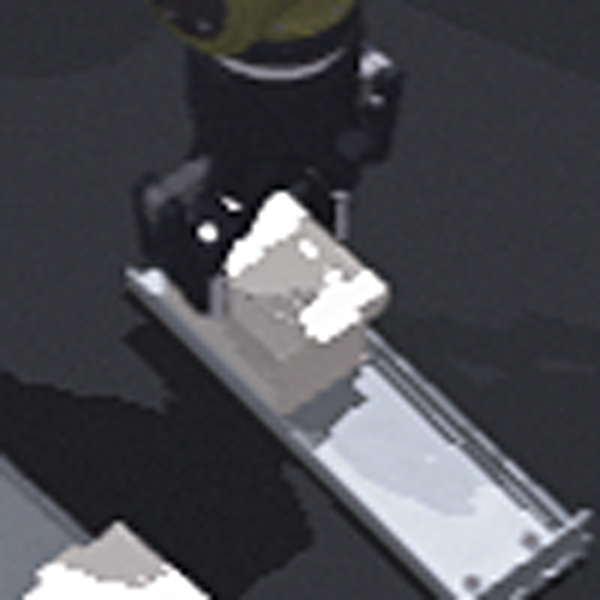

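The lid looks square on the box, contacting at 27.5 against about 26 expected. I'll seat it slightly further, release, and inspect.

Run:
```python
from h import *
print(bot.servo_line([508.6,81,24.5],speed=15,until_force=4)); s=st('seat')
bot.move_gripper(80); st('rel')
z=s['ee_pos'][2]
bot.servo_line([508.5,81,z+50],speed=250)
j=bot.read_state()['joint_positions']; j[0]+=.55; bot.move_joints(j); st()
t=cam('top'); s=cam('scene')
a=cv2.resize(t['image'][140:220,270:345],(375,400),interpolation=cv2.INTER_CUBIC); b=cv2.resize(s['image'][180:260,300:375],(375,400),interpolation=cv2.INTER_CUBIC)
cv2.imwrite('pics/c8.png',np.hstack([a,b]))
for lo in(215,235): print(rect(t,(280,150,335,220),58,lo))
P=cloud(t); m=(np.abs(P[...,1]-81)<15)&(P[...,2]>35)
for x in(466,480,508,536,550): k=m&(np.abs(P[...,0]-x)<4); print(x,k.sum(),np.median(P[...,2][k]).round(1))
```

```text
True
seat t25.6 [509.1  81.1  26.2] F [1.2 0.9 2.1] w64.3 g28.2
rel t25.9 [508.8  81.   26.1] F [-0.7  0.9  0.4] w79.8 g0.0
 t27.4 [391.9 334.3  76.7] F [-0.1  0.2 -0.3] w79.9 g0.0
[5.09584e+02 7.97980e+01 1.10775e+02 6.43740e+01 3.00000e-03]
[5.08992e+02 7.98300e+01 1.09564e+02 6.31420e+01 3.00000e-03]
466 38 58.5
480 39 60.0
508 40 60.9
536 45 60.6
550 48 59.3
```

View pics/c8.png

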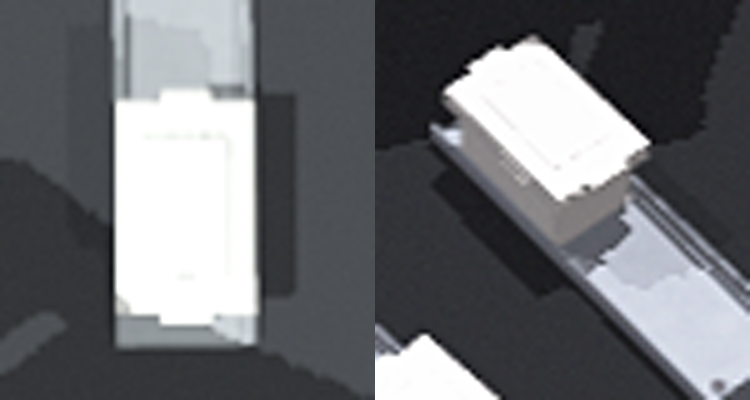

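The lid sits square and level on the lips: flat top at z≈59, centre (509,81). I'll press each end with the gripper shut.

Run:
```python
from h import *
Q=q(np.pi+.003)
bot.move_gripper(0)
for x in(509-44,509+44):
    bot.move_to([x,81,56],Q)
    print(x,bot.servo_line([x,81,44],speed=60,until_force=14),bot.servo_line([x,81,29],speed=25,until_force=14)); st('pressed')
    bot.servo_line([x,81,56],speed=200)
j=bot.read_state()['joint_positions']; j[0]+=.6; bot.move_joints(j); st()
t=cam('top')
print(rect(t,(280,150,335,220),52,225))
P=cloud(t); m=(np.abs(P[...,1]-81)<15)&(P[...,2]>35)
for x in(466,480,508,536,550): k=m&(np.abs(P[...,0]-x)<4); print(x,k.sum(),np.median(P[...,2][k]).round(1))
```

```text
465 False True
pressed t30.0 [465.1  81.1  34.7] F [-3.1  0.7 11.4] w0.1 g5.4
553 False True
pressed t31.5 [554.   81.   34.3] F [-3.5  0.1 10.3] w0.0 g5.2
 t33.0 [411.6 378.6  56.4] F [ 0.1  0.1 -1.2] w0.2 g0.0
[ 5.09214e+02  8.04380e+01  1.10240e+02  6.41310e+01 -3.00000e-03]
466 51 51.1
480 49 52.9
508 51 53.2
536 39 53.0
550 39 51.4
```

Both ends are home (z≈51). Next I'll push the box back to the stop.

Run:
```python
from h import *
Q=q(np.pi+.003)
bot.move_to([418,81,60],Q); bot.servo_line([418,81,6],speed=150); st()
print(bot.servo_line([440,81,6],speed=80,until_force=8))
print(bot.servo_line([568,81.5,6],speed=60,until_force=12)); st()
print(bot.servo_line([594,81.6,6],speed=20,until_force=6)); st('stop')
```

```text
t34.8 [418.2  81.5   6.3] F [ 0.2 -0.5  0.4] w-0.2 g0.0
False
False
 t37.5 [568.   81.5   6.1] F [-3.   0.9  2.7] w0.2 g1.3
True
stop t38.2 [580.6  81.4   5.5] F [-1.1 -0.2  1.7] w0.0 g0.6
```

Run:
```python
from h import *
print(bot.servo_line([592,81.6,6],speed=15,until_force=9)); st('stop')
bot.servo_line([555,81.5,6],speed=150); bot.servo_line([555,81.5,70],speed=250)
j=bot.read_state()['joint_positions']; j[0]+=.7; bot.move_joints(j); st()
t=cam('top'); s=cam('scene')
print(rect(t,(280,95,335,220),52,235))
a=cv2.resize(t['image'][95:215,265:400],(675,600),interpolation=cv2.INTER_CUBIC)[:, :]; b=s['image'][190:310,240:400]
cv2.imwrite('pics/c9.png',np.hstack([cv2.resize(a,(360,320)),cv2.resize(b,(427,320),interpolation=cv2.INTER_CUBIC)]))
P=cloud(t); m=(np.abs(P[...,1]-81)<15)&(P[...,2]>40)
for x in(608,622,650,678,692): k=m&(np.abs(P[...,0]-x)<4); print(x,k.sum(),np.median(P[...,2][k]).round(1))
```

```text
True
stop t38.5 [580.4  81.4   4.9] F [0.2 0.1 1.3] w0.1 g0.4
 t40.7 [373.5 419.9  70.8] F [-0.2 -0.4 -0.7] w0.1 g0.0
[ 6.47119e+02  8.03200e+01  1.09029e+02  6.48510e+01 -3.00000e-03]
608 39 51.5
622 42 53.1
650 46 53.7
678 39 53.3
692 41 51.8
```

View pics/c9.png

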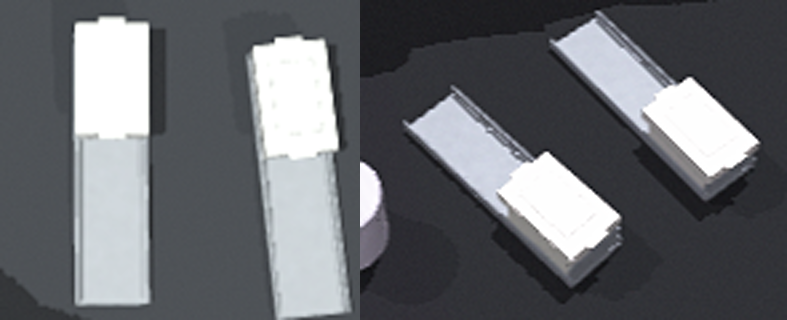

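The lid is level and the box is at the back, comparable to the one in the other lane. I'll do one more firm push to confirm it stands against the stop.

Run:
```python
from h import *
Q=q(np.pi+.003)
bot.move_to([560,81.5,70],Q); bot.servo_line([560,81.5,6],speed=200)
print(bot.servo_line([576,81.6,6],speed=60,until_force=12)); st()
print(bot.servo_line([590,81.6,6],speed=20,until_force=12)); st('stop')
bot.servo_line([555,81.5,6],speed=150); bot.servo_line([555,81.5,70],speed=250)
j=bot.read_state()['joint_positions']; j[0]+=.7; bot.move_joints(j); st()
t=cam('top'); print(rect(t,(280,95,335,220),52,235))
P=cloud(t); m=(np.abs(P[...,1]-81)<15)&(P[...,2]>40)
for x in(604,690): k=m&(np.abs(P[...,0]-x)<4); print(x,np.median(P[...,2][k]).round(1))
```

```text
False
 t43.1 [576.3  81.6   6.6] F [ 0.7  0.1 -0.8] w-0.2 g0.0
True
stop t43.5 [580.6  81.4   5.4] F [-2.3  0.1  2.1] w-0.0 g1.2
 t45.7 [373.5 419.9  70.9] F [-0.1  0.1  0.7] w0.5 g0.0
[6.4805e+02 7.9788e+01 1.1077e+02 6.4367e+01 3.0000e-03]
604 51.8
690 52.1
```

```bash
python3 -c "
from rig import bot; print(bot.finish_job())"
```

```text
the job is handed in; nothing more can be done
None
```

The lid is snapped home at both ends and the closed box stands level against lane_a's stop (a 12 N push moved it no further); I touched none of the other items, and handed the job in at about 46 s.

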